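# Find the heavier lens canister in the dry box and hand it over

### The job

Slide the clear cover of the dry box all the way open, then lift the two look-alike lens canisters off the box floor one after the other to feel which is heavier: the heavier one holds the lens I want for the microscope. Stand the lighter one back upright on the floor of the open part of the box, and finish while still holding the heavier one still and upright, about a hand's breadth above the rubber mat, so that I can take it from you. Leave the cover open, keep both canisters upright all the time and do not disturb the small things lying around the box and the mat.

Things in the scene. Friction and masses are not known exactly. Their poses are not given: they have to be found in the camera images.
- drybox: Fixed clear-walled dry box, 230 (its x) x 500 (its y) x 112 mm high. Origin: centre of underside, z up; inner floor 6 mm above it. The half at y > 0 has a fixed clear pane on top. The half at y < 0, under the sliding cover, holds the two canisters and a flat filter case; once open, its opening spans x -99..99, y -238..-20 mm and its rim (aluminium tracks) is 112 mm high.
- cover (a joint): Clear sliding cover of the dry box, 255 mm long, 5 mm thick, top face 108.5 mm above the bench. Value in m: 0 shut, 0.225 fully open; it grows as the cover slides along the box's +y, over the fixed pane. About 2 N of friction; stays where it is left. May start up to 30 mm ajar.
- cover_pull (a point): Centre of the black upright finger pull on the cover: 60 mm along the box's x, 14 mm thick along the box's y (the sliding direction), 34 mm high; it stands on the cover's top face, its top 17 mm above this point and the cover's face 17 mm below. It lies half-way along the cover.
- canister_a_mid (a point): Centre, half-way up, of one of two closed lens canisters that look alike (grey, black screw cap): upright cylinder 60 mm in diameter, 85 mm high. They stand on the floor of the box's covered half, about 105 mm apart along the box's y, near the middle of its width. 0.13 to 0.46 kg; either may be the heavier, by at least 0.14 kg.
- canister_b_mid (a point): The same point of the other canister, with the same size and shape.
- lens_mat: Black rubber mat lying flat on the bench between the dry box and a white stereo microscope (370 mm high, fixed at the right-hand side of the bench): 200 mm (its x) by 160 mm (its y), 4 mm thick. Origin at the centre of its underside, z up.
- filter_case: Flat grey round filter case, 42 mm in diameter and 14 mm high, standing in the open part of the dry box beside the canisters. Origin at the centre of its underside. A bystander.
- blower: Black rubber lens blower standing on the bench beyond the mat, 54 mm in diameter, 125 mm high. Origin at the centre of its underside. A bystander.
- dropper: Small amber dropper bottle, 30 mm in diameter, 75 mm high, on the bench beyond the mat. Origin at the centre of its underside. A bystander.
- lens_screwdriver: Screwdriver 150 mm long lying on the bench near the robot, to its left. Origin at its middle, on its underside. A bystander.

How it is judged:
On the way, in this order (a step that is already met when the one before it is completed fails the run):
1. the cover is slid fully open (at least 205 of 225 mm) (value of joint cover above 0.205 m), for 0.2 s.
2. the lighter canister is lifted in the fingers at least 10 mm clear of the box floor, while the heavier one stands in the box with its full weight (over 2.6 N) (((z of canister_a_mid in the frame of drybox above 0.0585 m and contact force between canister_a and the fingers above 1 N and contact force between canister_a and drybox below 0.2 N and contact force between canister_b and drybox above 2.6 N and contact force between canister_b and the fingers below 0.2 N) or (z of canister_b_mid in the frame of drybox above 0.0585 m and contact force between canister_b and the fingers above 1 N and contact force between canister_b and drybox below 0.2 N and contact force between canister_a and drybox above 2.6 N and contact force between canister_a and the fingers below 0.2 N))), for 0.3 s.
At the end, for the whole second after the job is handed in: Heavier canister held in the fingers, still, upright (0.2 rad), touching nothing else, centre within 90 x 70 mm of the mat's centre, underside 50 to 200 mm above it; lighter one upright (0.1 rad), released, at rest on the floor of the box's open part; cover at least 195 mm open (value of joint cover above 0.195 m and ((contact force between canister_a and the fingers above 1 N and contact force between canister_a and lens_mat below 0.1 N and contact force between canister_a and drybox below 0.1 N and contact force between canister_a and canister_b below 0.1 N and z of canister_a_mid in the frame of lens_mat between 0.0965 and 0.2465 m and x of canister_a_mid in the frame of lens_mat between -0.09 and 0.09 m and y of canister_a_mid in the frame of lens_mat between -0.07 and 0.07 m and angle between canister_a_mid's own z axis and vertical below 0.2 rad and linear speed of canister_a below 0.03 m/s and contact force between canister_b and drybox between 0.8 and 2.6 N and z of canister_b_mid in the frame of drybox between 0.04 and 0.052 m and y of canister_b_mid in the frame of drybox between -0.25 and -0.02 m and x of canister_b_mid in the frame of drybox between -0.11 and 0.11 m and angle between canister_b_mid's own z axis and vertical below 0.1 rad and linear speed of canister_b below 0.02 m/s and contact force between canister_b and the fingers below 0.2 N and contact force between canister_b and the arm below 0.2 N) or (contact force between canister_b and the fingers above 1 N and contact force between canister_b and lens_mat below 0.1 N and contact force between canister_b and drybox below 0.1 N and contact force between canister_b and canister_a below 0.1 N and z of canister_b_mid in the frame of lens_mat between 0.0965 and 0.2465 m and x of canister_b_mid in the frame of lens_mat between -0.09 and 0.09 m and y of canister_b_mid in the frame of lens_mat between -0.07 and 0.07 m and angle between canister_b_mid's own z axis and vertical below 0.2 rad and linear speed of canister_b below 0.03 m/s and contact force between canister_a and drybox between 0.8 and 2.6 N and z of canister_a_mid in the frame of drybox between 0.04 and 0.052 m and y of canister_a_mid in the frame of drybox between -0.25 and -0.02 m and x of canister_a_mid in the frame of drybox between -0.11 and 0.11 m and angle between canister_a_mid's own z axis and vertical below 0.1 rad and linear speed of canister_a below 0.02 m/s and contact force between canister_a and the fingers below 0.2 N and contact force between canister_a and the arm below 0.2 N))); the arm keeps its last pose, push and grip.
It fails at once if a canister is tipped by more than 0.6 rad (angle between any of canister_a_mid, canister_b_mid's own z axis and vertical above 0.6 rad).
It fails at once if a bystander around the box and the mat (filter case, blower, dropper bottle, screwdriver) is moved by more than 30 mm (distance of any of filter_case, blower, dropper, lens_screwdriver from where it was at the start of the episode above 0.03 m).
It also fails if it takes over 72 s, if anything falls off the work surface, if the arm or the gripper's body presses on something with over 40 N, if the wrist force passes 120 N, or if a joint passes its speed limit or range.

### The arm

A 6-joint arm with a two-finger parallel gripper is mounted at the origin on the work surface. World frame = base frame: x ahead of the robot, y to its left, z up, the work surface at z = 0. Lengths are in m, angles in rad, forces in N, time in s.
With the tool pointing down it reaches from about 0.3 to 0.775 m from the base axis. Payload 14.6 kg.
Tool frame: the origin (TCP) lies midway between the tips of the shut fingers; the grasp point (between the pads) lies 19 mm behind it; z points along the fingers, y is the line along which they close (so a half turn about z gives the same grasp; the last joint's range is limited). The gripper opens to 94 mm and grips with 3 to 60 N. Pads are 16 mm wide; open, the fingers measure 119 mm over their backs; the gripper's body (75 mm by 177 mm) begins 78 mm behind the grasp point.
Start: joints at [-1.255, 0.3, 1.521, -0, 1.321, -0.067], TCP at [0.205, -0.51, 0.205] pointing down, gripper open.
Joint ranges: [-3.03, 3.03], [-0.79, 2.21], [0.23, 2.52], [-1.04, 4.18], [0, 3.07], [-2.55, 2.55]. Speed limits (rad/s): [2.22, 2.22, 2.57, 3.14, 3.14, 3.14].

### API

Orientations are given as [roll, pitch, yaw] about the fixed x, y, z axes, in that order (R = Rz(yaw) Ry(pitch) Rx(roll)).
In Python, from station import ctrl gives the robot as it stands. The module is installed in compiled form; this text tells all that it offers.
- The arm moves only by the tool servo_tool, never from a script. Its argument "plan" is a list of rows, each a list of 7 numbers: the opening in per cent of the stroke, from 0 (shut) to 100 (fully open), then the shift along the tool's x, y, z in m, then the turn, a rotation vector about the tool's x, y, z in rad. A call has exactly 8 rows; each row shifts and turns the commanded pose from where the row before left it, along the tool's axes as they then stand; what a row does not reach is not made up. A row lasts 1/8 s, in which the tool goes at most 62.5 mm and 10.7 degrees, less where a joint would pass 70% of its speed; a pose out of reach is approached as far as the arm can. A call with a gripper value outside its range is refused whole. The fingers move at their own pace and stop on an object; "force" is the grip in N (left out, the last holds). Time passes only in rows, so rows that do not move let the fingers close, or fill a call up. It gives the time, the measured TCP pose, the force, the opening and the grip force at its end, in the units of the state.
- ctrl.get_obs(): the state, without advancing time (a new reading comes with each control period).
- ctrl.camera(name): name is "side" or "top" or "wrist"; returns a dict with "pixels" (400x640x3 uint8, red, green, blue), "z_map" (400x640 float32, m along the optical axis (not along the pixel's ray), 0 where there is no reading), "mtx" (3x3 intrinsics, pixels), "pose" (4x4, takes a point from camera to world coordinates). Camera axes: x right, y up, looking along -z (the intrinsics and any distortion apply to the point x, -y, -z); pixel columns grow to the right and rows downward; lengths in m; the calibration is good to about 2 mm. A picture is of the moment at which its call begins.
- ctrl.hand_in(): hands the job in; it is judged then, once.
The state is a dict: "time_s": time; "qpos": joint angles; "joint_vel": joint speeds; "tau": joint torques, N m; "ee_pos": TCP position; "eef_rot": TCP orientation; "force": force on the tool from outside, world axes, zero at the start; "moment": the same for the moment, N m; "grip_width": finger opening in m; "grip_force": force on a finger pad.
Only numpy, scipy, OpenCV 4.12 (cv2) and the standard library are available. Lean on these libraries where they do the work, as an engineer would, in place of code of your own. Each camera call takes 0.05 s, during which the arm holds its last target. There are 200 camera calls.

## Working session

There is one attempt and no reset: what is moved stays moved. The work goes in short steps, Python scripts to look and compute and a tool call to move; the robot and the scene stay as the last step left them, time stands still between calls to the robot, and variables do not carry over. Pictures are saved under pics/ and viewed, at most 10 in all, crops included, and the job is handed in when it is done.

Besides the shell and the picture viewer there is one more tool, called after "Emit:" by a JSON object that holds its "fn" and its "kwargs", one argument or row to a line. servo_tool: Moves the arm, as the interface text tells. Its arguments: {"type":"object","properties":{"plan":{"type":"array","items":{"type":"array","items":{"type":"number"}}},"force":{"type":"number"}},"required":["plan"]}

```bash
mkdir -p pics; cat > h.py <<'E'
import numpy as np, cv2
from station import ctrl
def ray(c,u,v):
    d=np.linalg.inv(c["mtx"])@np.array([u,v,1.]); d=np.array([d[0],-d[1],-d[2]])
    T=c["pose"]; return T[:3,3],T[:3,:3]@d
def onz(c,u,v,z):
    o,d=ray(c,u,v); return o+d*(z-o[2])/d[2]
def cloud(c):
    v,u=np.mgrid[0:400,0:640]; z=c["z_map"]; m=np.linalg.inv(c["mtx"])@np.stack([u.ravel(),v.ravel(),np.ones(u.size)])
    p=np.stack([m[0],-m[1],-m[2]])*z.ravel(); T=c["pose"]
    return (T[:3,:3]@p+T[:3,3:]).T.reshape(400,640,3)
def save(n,im): cv2.imwrite("pics/"+n+".png",cv2.cvtColor(im,cv2.COLOR_RGB2BGR))
E
python3 - <<'E'
from h import *
import pickle
o=ctrl.get_obs(); print({k:np.round(v,3) for k,v in o.items()})
for n in("top","side"):
    c=ctrl.camera(n); save(n+"0",c["pixels"]); pickle.dump(c,open(n+"0.pkl","wb")); print(n,c["mtx"],c["pose"].round(3), c.keys())
E
```

```text
{'time_s': np.float64(0.0), 'qpos': array([-1.255,  0.3  ,  1.522, -0.   ,  1.321, -0.067]), 'joint_vel': array([ 0.   ,  0.001, -0.002, -0.   , -0.001, -0.   ]), 'tau': array([-3.0000e-03, -5.3182e+01, -3.5274e+01,  7.1000e-02,  2.4000e-02,
       -0.0000e+00]), 'ee_pos': array([ 0.205, -0.51 ,  0.205]), 'eef_rot': array([-3.14 , -0.   ,  0.383]), 'force': array([ 0.934, -0.111, -0.013]), 'moment': array([ 0.024,  0.008, -0.004]), 'grip_force': np.float64(0.0), 'grip_width': np.float64(0.094)}
top [[370.25732018   0.         318.68625625]
 [  0.         370.25732018 194.89873593]
 [  0.           0.           1.        ]] [[-0.007  0.997 -0.072  0.462]
 [-1.    -0.009 -0.022 -0.066]
 [-0.023  0.072  0.997  1.096]
 [ 0.     0.     0.     1.   ]] dict_keys(['pixels', 'z_map', 'mtx', 'pose'])
side [[466.39169324   0.         326.95581217]
 [  0.         466.39169324 192.25113865]
 [  0.           0.           1.        ]] [[ 0.548 -0.537  0.641  1.296]
 [ 0.836  0.369 -0.406 -0.549]
 [-0.018  0.759  0.651  0.866]
 [ 0.     0.     0.     1.   ]] dict_keys(['pixels', 'z_map', 'mtx', 'pose'])
```

View pics/top0.png

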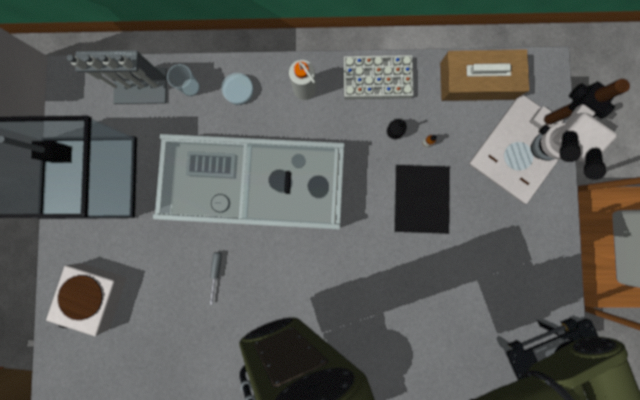

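View pics/side0.png

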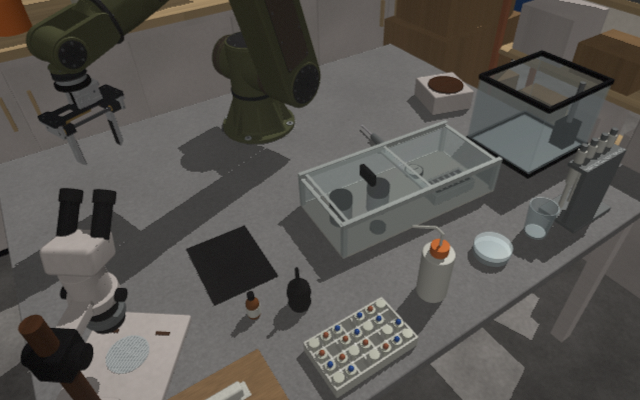

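Top view: box rim corners are at about (160,136), (343,143), (340,228) and (155,219), with the open half to the right (world -y). The pull is at (288,182), the canisters near (278,180) and (318,186), the filter case at (298,160), and the mat at (422,199). The blower (397,128) and dropper (431,139) are beyond the mat. The side view agrees with this.

```bash
python3 - <<'E'
from h import *
import pickle
c=pickle.load(open("top0.pkl","rb")); s=pickle.load(open("side0.pkl","rb"))
im=c["pixels"]; P=cloud(c)
save("crop0",cv2.resize(np.hstack([im[125:240,150:350]]),None,fx=4,fy=4,interpolation=cv2.INTER_CUBIC))
save("crop0s",cv2.resize(s["pixels"][110:260,290:510],None,fx=3.6,fy=3.6,interpolation=cv2.INTER_CUBIC))
for u,v in [(288,182),(276,180),(318,187),(298,160),(330,170),(200,190),(422,199),(245,180),(300,205)]: print((u,v),P[v,u].round(3),im[v,u])
# mat
m=((im.max(2)<28)&(np.abs(P[...,2])<.02)).astype(np.uint8)
n,l,st,ce=cv2.connectedComponentsWithStats(m)
for i in range(1,n):
    if st[i,4]>800:
        r=cv2.minAreaRect(np.argwhere(l==i)[:,::-1].astype(np.float32)); print("mat",st[i],r,[onz(c,*p,.004).round(3) for p in cv2.boxPoints(r)],onz(c,*r[0],.004))
# box rim by depth height
m=((P[...,2]>.095)&(P[...,2]<.125)&(P[...,1]>-.2)).astype(np.uint8)
n,l,st,ce=cv2.connectedComponentsWithStats(m)
for i in range(1,n):
    if st[i,4]>150:
        r=cv2.minAreaRect(np.argwhere(l==i)[:,::-1].astype(np.float32)); q=[onz(c,*p,.112) for p in cv2.boxPoints(r)]
        print("box",st[i],r,np.round(q,3),np.mean(q,0), np.linalg.norm(q[1]-q[0]),np.linalg.norm(q[2]-q[1]))
E
```

```text
(288, 182) [0.566 0.035 0.14 ] [24 21 23]
(276, 180) [0.575 0.071 0.107] [61 65 70]
(318, 187) [ 0.555 -0.042  0.105] [61 66 70]
(298, 160) [0.628 0.011 0.11 ] [ 92 102 103]
(330, 170) [ 0.6   -0.075  0.109] [130 140 137]
(200, 190) [0.551 0.279 0.099] [130 140 136]
(422, 199) [ 0.526 -0.345  0.006] [25 26 26]
(245, 180) [0.576 0.154 0.109] [145 156 157]
(300, 205) [0.507 0.006 0.106] [133 141 139]
mat [ 396  166   52   66 2674] ((421.9783020019531, 198.607421875), (51.147029876708984, 64.3013687133789), 1.123302698135376) [array([ 0.436, -0.267,  0.004]), array([ 0.625, -0.274,  0.004]), array([ 0.62 , -0.425,  0.004]), array([ 0.432, -0.415,  0.004])] [ 0.52757356 -0.3451804   0.004     ]
box [ 12 129  71  12 258] ((47.00806427001953, 134.49166870117188), (10.129786491394043, 70.12171936035156), 89.06080627441406) [[0.72  0.799 0.112]
 [0.72  0.603 0.112]
 [0.692 0.601 0.112]
 [0.692 0.797 0.112]] [0.70601416 0.69997378 0.112     ] 0.19568002448213195 0.02819244256167445
box [108 128  11  89 571] ((114.27269744873047, 172.15963745117188), (8.258474349975586, 88.18782806396484), 2.7927021980285645) [[0.481 0.523 0.112]
 [0.722 0.519 0.112]
 [0.721 0.496 0.112]
 [0.48  0.5   0.112]] [0.60104941 0.50943608 0.112     ] 0.24054082614578845 0.022924156349785414
box [  153   134   191    95 15400] ((248.14126586914062, 180.38600158691406), (186.3765411376953, 85.8206558227539), 3.0940582752227783) [[ 0.475  0.401  0.112]
 [ 0.708  0.394  0.112]
 [ 0.674 -0.112  0.112]
 [ 0.444 -0.097  0.112]] [0.57511915 0.14643645 0.112     ] 0.23309294495883393 0.5071850686992928
box [  8 145  13  68 622] ((14.401664733886719, 178.6592559814453), (10.970457077026367, 67.1481704711914), 2.3373055458068848) [[0.494 0.799 0.112]
 [0.678 0.801 0.112]
 [0.677 0.77  0.112]
 [0.493 0.768 0.112]] [0.58560009 0.78444617 0.112     ] 0.18395198017127837 0.030745948475747287
```

View pics/crop0.png

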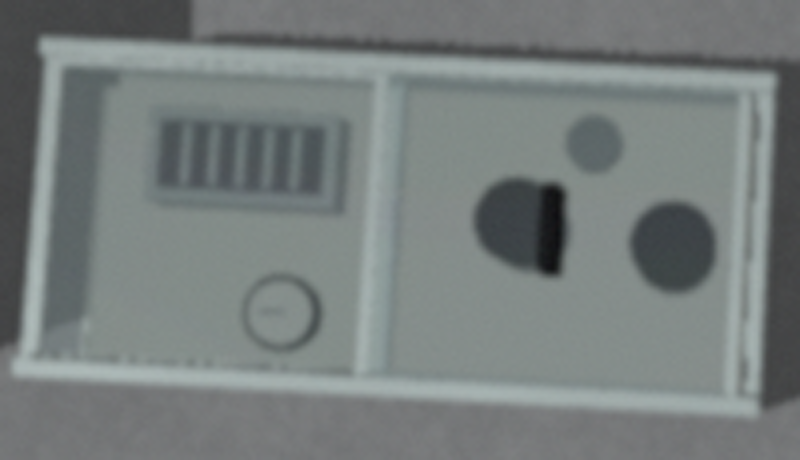

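The crop confirms it. The canister tops are dark discs near (277,180) and (318.5,187), the filter case is at (299,161), and the pull is centred near (287.7,182). The fitted rim measures 233 x 507 mm, against 230 x 500 given.

```bash
cat >> h.py <<'E'
def go(x,y,z,yaw):
    "tool turn about z, then shift in the turned tool frame (tool pointing down)"
    o=ctrl.get_obs(); p=o["ee_pos"]; R0=o["eef_rot"]; d=np.array([x,y,z])-p
    s,c=np.sin(yaw),np.cos(yaw)
    print("from",p.round(4),R0.round(3),"t",o["time_s"],"turn",round(-(yaw-R0[2]),4),"shift",np.round([c*d[0]+s*d[1],s*d[0]-c*d[1],-d[2]],4))
C=np.array([.575,.146]); YAW=-.0645
def inbox(p): d=np.array(p)[:2]-C; s,c=np.sin(YAW),np.cos(YAW); return np.array([c*d[0]+s*d[1],-s*d[0]+c*d[1]]).round(4)
E
python3 - <<'E'
from h import *
import pickle
c=pickle.load(open("top0.pkl","rb")); im=c["pixels"].astype(int)
for n,u,v,z in [("pull",287.7,182,.1425),("can1",277.5,180.5,.091),("can2",318.4,186.7,.091),("case",298.7,161,.020)]:
    p=onz(c,u,v,z); print(n,p.round(4),inbox(p))
m=(im.max(2)<85)[125:240,255:335].astype(np.uint8)
n,l,st,ce=cv2.connectedComponentsWithStats(m); print(st,ce+[255,125])
go(.566,.035,.22,-.0645)
E
```

```text
pull [0.5654 0.0352 0.1425] [-0.0025 -0.1112]
can1 [0.5753 0.0686 0.091 ] [ 0.0053 -0.0772]
can2 [ 0.5573 -0.0432  0.091 ] [-0.0055 -0.19  ]
case [0.6403 0.0157 0.02  ] [ 0.0736 -0.1258]
[[   0    0   80  115 8330]
 [   0   11   80    6  126]
 [  14   45   23   24  415]
 [  53   51   20   21  329]] [[294.26278511 182.56626651]
 [293.76984127 138.33333333]
 [280.9060241  180.64337349]
 [317.9331307  186.09726444]]
from [ 0.2054 -0.51    0.205 ] [-3.141 -0.     0.383] t 0.1 turn 0.4473 shift [ 0.3248 -0.5671 -0.015 ]
```

Emit:
{"fn": "servo_tool", "kwargs": {
  "plan": [
    [100,0,0,-0.01,0,0,0.15],
    [100,0,0,-0.005,0,0,0.15],
    [100,0,0,0,0,0,0.147],
    [100,0.0295,-0.0515,0,0,0,0],
    [100,0.0295,-0.0515,0,0,0,0],
    [100,0.0295,-0.0515,0,0,0,0],
    [100,0.0295,-0.0515,0,0,0,0],
    [100,0.0295,-0.0515,0,0,0,0]
  ]
}}

```text
time_s: 1.1
ee_pos: [0.3698, -0.2609, 0.2204]
eef_rot: [-3.142, 0.0, -0.064]
force: [0.5, -1.3, -0.9]
grip_width: 0.0942
grip_force: 0.0
```

Emit:
{"fn": "servo_tool", "kwargs": {
  "plan": [
    [100,0.0295,-0.0515,0,0,0,0],
    [100,0.0295,-0.0515,0,0,0,0],
    [100,0.0295,-0.0515,0,0,0,0],
    [100,0.0295,-0.0515,0,0,0,0],
    [100,0.0295,-0.0515,0,0,0,0],
    [100,0.0298,-0.052,0,0,0,0],
    [100,0,0,0.02,0,0,0],
    [100,0,0,0,0,0,0]
  ]
}}

```text
time_s: 2.1
ee_pos: [0.5652, 0.0352, 0.1988]
eef_rot: [3.141, 0.004, -0.063]
force: [-0.9, -0.7, 0.5]
grip_width: 0.094
grip_force: 0.0
```

```bash
python3 - <<'E'
from h import *
c=ctrl.camera("wrist"); save("w1",c["pixels"]); im=c["pixels"].astype(int);P=cloud(c)
print(c["pose"].round(3))
m=((P[...,2]>.13)&(P[...,2]<.152)&(im.max(2)<60)).astype(np.uint8)
n,l,st,ce=cv2.connectedComponentsWithStats(m)
for i in range(1,n):
    if st[i,4]>100: print(st[i],ce[i],np.median(P[l==i],0),onz(c,*ce[i],.1425))
go(.5655,.0352,.117,-.0645)
E
```

```text
[[-0.063  0.964  0.257  0.638]
 [-0.998 -0.061 -0.017  0.03 ]
 [-0.001 -0.257  0.966  0.378]
 [ 0.     0.     0.     1.   ]]
[ 303  175   17   70 1124] [311.27669039 209.61298932] [0.56832183 0.03702092 0.14243902] [0.56803729 0.03699539 0.1425    ]
from [0.5656 0.0347 0.2001] [ 3.141e+00  2.000e-03 -6.400e-02] t 2.15 turn 0.0003 shift [-0.0001 -0.0005  0.0831]
```

View pics/w1.png

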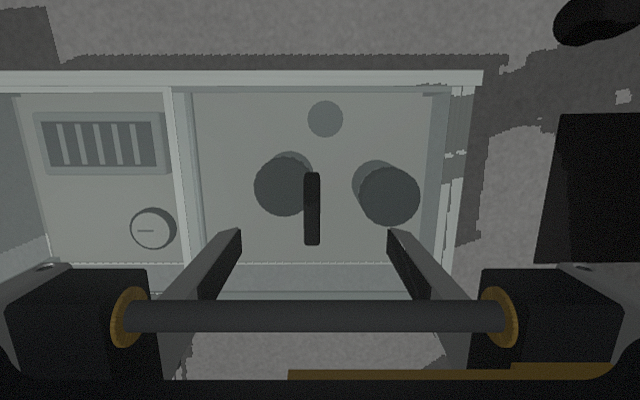

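The wrist view shows the pull at (311,209), midway between the open fingers and within 3 mm of the top-camera estimate. Next I go down and grip it.

Emit:
{"fn": "servo_tool", "kwargs": {
  "plan": [
    [100,0.002,-0.002,0.03,0,0,0],
    [100,0,0,0.03,0,0,0],
    [100,0,0,0.022,0,0,0],
    [0,0,0,0,0,0,0],
    [0,0,0,0,0,0,0],
    [0,0,0,0,0,0,0],
    [0,0,0,0,0,0,0],
    [0,0,0,0,0,0,0]
  ],
  "force": 20
}}

```text
time_s: 3.15
ee_pos: [0.5682, 0.0367, 0.1188]
eef_rot: [-3.142, -0.0, -0.064]
force: [0.4, 0.4, 0.3]
grip_width: 0.0476
grip_force: 0.0
```

Emit:
{"fn": "servo_tool", "kwargs": {
  "plan": [
    [0,0,0,0,0,0,0],
    [0,0,0,0,0,0,0],
    [0,0,0,0,0,0,0],
    [0,0,0,0,0,0,0],
    [0,0,0,0,0,0,0],
    [0,0,-0.02,0,0,0,0],
    [0,0,-0.03,0,0,0,0],
    [0,0,-0.03,0,0,0,0]
  ]
}}

```text
time_s: 4.15
ee_pos: [0.573, 0.1175, 0.1184]
eef_rot: [3.141, 0.0, -0.064]
force: [2.3, -3.1, -1.5]
grip_width: 0.0138
grip_force: 20.0
```

Emit:
{"fn": "servo_tool", "kwargs": {
  "plan": [
    [0,0,-0.025,0,0,0,0],
    [0,0,-0.025,0,0,0,0],
    [0,0,-0.025,0,0,0,0],
    [0,0,-0.02,0,0,0,0],
    [0,0,-0.01,0,0,0,0],
    [0,0,-0.005,0,0,0,0],
    [0,0,0,0,0,0,0],
    [0,0,0,0,0,0,0]
  ]
}}

```text
time_s: 5.15
ee_pos: [0.5799, 0.2266, 0.1184]
eef_rot: [-3.141, 0.001, -0.064]
force: [-6.7, 1.7, 2.3]
grip_width: 0.0138
grip_force: 20.0
```

Emit:
{"fn": "servo_tool", "kwargs": {
  "plan": [
    [0,-0.001,-0.004,0,0,0,0],
    [0,0,-0.004,0,0,0,0],
    [0,0,-0.003,0,0,0,0],
    [0,0,-0.003,0,0,0,0],
    [0,0,0,0,0,0,0],
    [0,0,0,0,0,0,0],
    [0,0,0,0,0,0,0],
    [0,0,0,0,0,0,0]
  ]
}}

```text
time_s: 6.15
ee_pos: [0.5807, 0.2407, 0.1185]
eef_rot: [-3.141, -0.001, -0.064]
force: [6.2, 0.4, -3.1]
grip_width: 0.0138
grip_force: 20.0
```

Emit:
{"fn": "servo_tool", "kwargs": {
  "plan": [
    [0,0,-0.003,0,0,0,0],
    [0,0,-0.003,0,0,0,0],
    [0,0,-0.003,0,0,0,0],
    [0,0,0,0,0,0,0],
    [0,0,0,0,0,0,0],
    [0,0,0,0,0,0,0],
    [0,0,0,0,0,0,0],
    [0,0,0,0,0,0,0]
  ]
}}

```text
time_s: 7.15
ee_pos: [0.5813, 0.2496, 0.1185]
eef_rot: [-3.141, -0.001, -0.064]
force: [6.2, -0.2, -1.9]
grip_width: 0.0137
grip_force: 20.0
```

Emit:
{"fn": "servo_tool", "kwargs": {
  "plan": [
    [0,0,-0.003,0,0,0,0],
    [0,0,-0.003,0,0,0,0],
    [0,0,0,0,0,0,0],
    [0,0,0,0,0,0,0],
    [0,0,0,0,0,0,0],
    [100,0,0,0,0,0,0],
    [100,0,0,0,0,0,0],
    [100,0,0,0,0,0,0]
  ]
}}

```text
time_s: 8.15
ee_pos: [0.581, 0.2557, 0.1184]
eef_rot: [-3.141, 0.0, -0.064]
force: [0.2, 1.0, -0.2]
grip_width: 0.0408
grip_force: 0.0
```

Emit:
{"fn": "servo_tool", "kwargs": {
  "plan": [
    [100,0,0,-0.04,0,0,0],
    [100,0,0,-0.05,0,0,0],
    [100,0,0,-0.02,0,0,-0.18],
    [100,0,0,0,0,0,-0.18],
    [100,0,0,0,0,0,-0.18],
    [100,0,0,0,0,0,-0.18],
    [100,0,0,0,0,0,-0.18],
    [100,0,0,0,0,0,-0.18]
  ]
}}

```text
time_s: 9.15
ee_pos: [0.581, 0.2557, 0.2284]
eef_rot: [-3.141, -0.0, 1.022]
force: [0.6, -0.3, 0.3]
grip_width: 0.0937
grip_force: 0.0
```

Emit:
{"fn": "servo_tool", "kwargs": {
  "plan": [
    [100,0,0,0,0,0,-0.18],
    [100,0,0,0,0,0,-0.18],
    [100,0,0,0,0,0,-0.13],
    [100,-0.05,0,0,0,0,0],
    [100,-0.05,0,0,0,0,0],
    [100,-0.05,0,0,0,0,0],
    [100,-0.035,0,0,0,0,0],
    [100,0,0,0,0,0,0]
  ]
}}

```text
time_s: 10.15
ee_pos: [0.5691, 0.0691, 0.2287]
eef_rot: [3.141, -0.0, 1.503]
force: [-0.9, -0.0, -0.4]
grip_width: 0.0941
grip_force: 0.0
```

```bash
python3 - <<'E'
from h import *
for n in ("wrist","top"):
    c=ctrl.camera(n); save(n+"2",c["pixels"]); im=c["pixels"].astype(int);P=cloud(c)
    m=((P[...,2]>.08)&(P[...,2]<.101)&(im.max(2)<95)&(P[...,1]<.15)&(P[...,1]>-.1)&(P[...,0]>.5)&(P[...,0]<.62)).astype(np.uint8)
    k,l,st,ce=cv2.connectedComponentsWithStats(m)
    for i in range(1,k):
        if st[i,4]>60:
            q,r=cv2.minEnclosingCircle(np.argwhere(l==i)[:,::-1].astype(np.float32)); p=onz(c,*q,.091)
            print(n,st[i],r,np.median(P[l==i],0).round(4),p.round(4),inbox(p))
    if n=="top": 
        m=((P[...,2]>.128)&(P[...,2]<.152)&(im.max(2)<60)&(P[...,1]>.2)).astype(np.uint8); print("pull",inbox(P[m>0].mean(0)) if m.any() else None)
go(.5753,.0686,.22,np.pi/2-.0645)
E
```

```text
wrist [ 295  168   54   54 2218] 26.92675018310547 [0.5762 0.0668 0.091 ] [0.5763 0.0667 0.091 ] [ 0.0064 -0.0791]
wrist [ 288  257   50   43 1737] 25.045238494873047 [ 0.5591 -0.0368  0.0909] [ 0.5588 -0.0381  0.091 ] [-0.0043 -0.1848]
top [280 169  10  21 157] 10.049975395202637 [0.579  0.0509 0.0912] [0.5794 0.0563 0.091 ] [ 0.0101 -0.0893]
top [308 176  21  21 348] 10.770578384399414 [ 0.5616 -0.0421  0.091 ] [ 0.5603 -0.0417  0.091 ] [-0.0026 -0.1883]
pull [0.1671 0.4513]
from [0.5692 0.0712 0.2286] [ 3.141 -0.     1.506] t 10.25 turn -0.0006 shift [-0.0022  0.0063  0.0086]
```

View pics/wrist2.png

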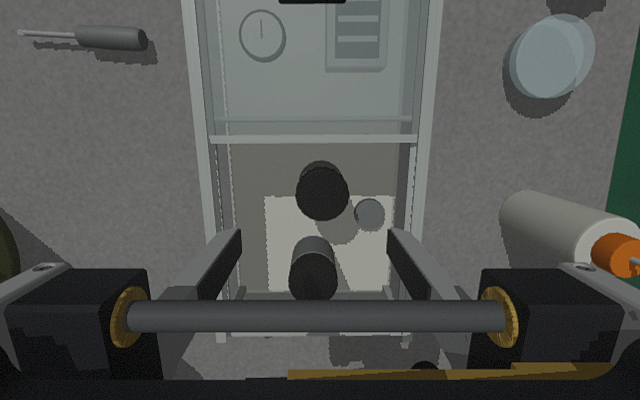

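The wrist view shows the canister tops at about (322,193) and (312,278), 105 mm apart as stated, with the filter case at (369,214) clear of the finger paths. I'll start with the +y canister.

Emit:
{"fn": "servo_tool", "kwargs": {
  "plan": [
    [100,-0.003,0.0065,0.03,0,0,0],
    [100,0,0,0.04,0,0,0],
    [100,0,0,0.04,0,0,0],
    [100,0,0,0.04,0,0,0],
    [100,0,0,0.04,0,0,0],
    [100,0,0,0,0,0,0],
    [0,0,0,0,0,0,0],
    [0,0,0,0,0,0,0]
  ],
  "force": 25
}}

```text
time_s: 11.25
ee_pos: [0.5763, 0.0676, 0.0403]
eef_rot: [3.139, -0.0, 1.506]
force: [0.2, -0.5, 0.6]
grip_width: 0.0778
grip_force: 0.0
```

Emit:
{"fn": "servo_tool", "kwargs": {
  "plan": [
    [0,0,0,0,0,0,0],
    [0,0,0,0,0,0,0],
    [0,0,0,0,0,0,0],
    [0,0,0,0,0,0,0],
    [0,0,0,0,0,0,0],
    [0,0,0,0,0,0,0],
    [0,0,0,0,0,0,0],
    [0,0,0,0,0,0,0]
  ]
}}

```text
time_s: 12.25
ee_pos: [0.5763, 0.0673, 0.0395]
eef_rot: [3.139, -0.0, 1.506]
force: [2.9, 0.6, 6.2]
grip_width: 0.0607
grip_force: 25.0
```

Emit:
{"fn": "servo_tool", "kwargs": {
  "plan": [
    [0,0,0,-0.01,0,0,0],
    [0,0,0,-0.01,0,0,0],
    [0,0,0,-0.01,0,0,0],
    [0,0,0,0,0,0,0],
    [0,0,0,0,0,0,0],
    [0,0,0,0,0,0,0],
    [0,0,0,0,0,0,0],
    [0,0,0,0,0,0,0]
  ]
}}

```text
time_s: 13.25
ee_pos: [0.5753, 0.0673, 0.0683]
eef_rot: [-3.141, 0.0, 1.506]
force: [-0.2, 0.0, -3.6]
grip_width: 0.0604
grip_force: 25.0
```

```bash
python3 - <<'E'
from h import *
for i in range(8): 
    ctrl.camera("wrist"); print(ctrl.get_obs()["force"].round(2), ctrl.get_obs()["moment"].round(2))
E
```

```text
[ 0.19 -0.43 -3.26] [ 0.02 -0.08 -0.03]
[ 0.72  1.29 -3.46] [-0.04 -0.07  0.03]
[ 0.15 -0.54 -3.33] [-0.01 -0.08 -0.  ]
[-0.54 -0.37 -3.33] [-0.03 -0.04  0.  ]
[ 0.35 -0.21 -2.52] [-0.03 -0.09  0.02]
[-0.24 -0.31 -3.58] [-0.09 -0.01 -0.06]
[-0.29  0.38 -3.81] [-0.01 -0.01  0.02]
[ 0.08  0.58 -3.09] [-0.04 -0.01  0.04]
```

That's about 3.3 N, so this is probably the heavier one. I put it back and lift the other to be sure.

Emit:
{"fn": "servo_tool", "kwargs": {
  "plan": [
    [0,0,0,0.012,0,0,0],
    [0,0,0,0.011,0,0,0],
    [0,0,0,0.005,0,0,0],
    [0,0,0,0.001,0,0,0],
    [0,0,0,0,0,0,0],
    [100,0,0,0,0,0,0],
    [100,0,0,0,0,0,0],
    [100,0,0,0,0,0,0]
  ]
}}

```text
time_s: 14.65
ee_pos: [0.5756, 0.0673, 0.0396]
eef_rot: [3.141, -0.0, 1.506]
force: [0.5, 0.2, -0.7]
grip_width: 0.087
grip_force: 0.0
```

Emit:
{"fn": "servo_tool", "kwargs": {
  "plan": [
    [100,0,0,0,0,0,0],
    [100,0,0,-0.03,0,0,0],
    [100,0,0,-0.04,0,0,0],
    [100,0,0,-0.03,0,0,0],
    [100,-0.05,0,0,0,0,0],
    [100,-0.03,0,0,0,0,0],
    [100,0,0,0,0,0,0],
    [100,0,0,0,0,0,0]
  ]
}}

```text
time_s: 15.65
ee_pos: [0.5703, -0.012, 0.1394]
eef_rot: [3.142, -0.0, 1.506]
force: [-0.1, 0.2, 0.5]
grip_width: 0.094
grip_force: 0.0
```

```bash
cat > cans.py <<'E'
from h import *
import sys
for n in sys.argv[1:]:
    c=ctrl.camera(n); im=c["pixels"].astype(int);P=cloud(c)
    m=((P[...,2]>.08)&(P[...,2]<.101)&(im.max(2)<95)&(P[...,1]<.15)&(P[...,1]>-.1)&(P[...,0]>.5)&(P[...,0]<.62)).astype(np.uint8)
    k,l,st,ce=cv2.connectedComponentsWithStats(m)
    for i in range(1,k):
        if st[i,4]>60:
            q,r=cv2.minEnclosingCircle(np.argwhere(l==i)[:,::-1].astype(np.float32)); p=onz(c,*q,.091)
            print(n,st[i],r,np.median(P[l==i],0).round(4),p.round(4),inbox(p))
E
python3 cans.py wrist top; python3 -c "
from h import *
go(.5595,-.038,.039,1.506)"
```

```text
wrist [ 274   76   80   83 5110] 41.51214599609375 [0.5737 0.0659 0.0911] [0.5737 0.0659 0.091 ] [ 0.0038 -0.08  ]
wrist [ 269  215   71   70 3816] 35.49086380004883 [ 0.5591 -0.0392  0.091 ] [ 0.5592 -0.0391  0.091 ] [-0.0038 -0.1857]
top [275 182  11  10  76] 5.847096920013428 [0.5576 0.0644 0.0909] [0.5587 0.0625 0.091 ] [-0.0109 -0.0843]
from [ 0.5703 -0.0117  0.1394] [-3.142 -0.     1.507] t 15.75 turn 0.0008 shift [-0.027  -0.009   0.1004]
```

Emit:
{"fn": "servo_tool", "kwargs": {
  "plan": [
    [100,-0.028,-0.0092,0,0,0,0],
    [100,0,0,0.03,0,0,0],
    [100,0,0,0.03,0,0,0],
    [100,0,0,0.04,0,0,0],
    [0,0,0,0,0,0,0],
    [0,0,0,0,0,0,0],
    [0,0,0,0,0,0,0],
    [0,0,0,0,0,0,0]
  ]
}}

```text
time_s: 16.75
ee_pos: [0.5599, -0.0399, 0.0407]
eef_rot: [3.139, 0.0, 1.506]
force: [-0.0, 1.0, 5.8]
grip_width: 0.0598
grip_force: 25.0
```

Emit:
{"fn": "servo_tool", "kwargs": {
  "plan": [
    [0,0,0,0,0,0,0],
    [0,0,0,0,0,0,0],
    [0,0,0,0,0,0,0],
    [0,0,0,0,0,0,0],
    [0,0,0,-0.01,0,0,0],
    [0,0,0,-0.01,0,0,0],
    [0,0,0,-0.01,0,0,0],
    [0,0,0,0,0,0,0]
  ]
}}

```text
time_s: 17.75
ee_pos: [0.5596, -0.04, 0.0705]
eef_rot: [3.14, 0.0, 1.506]
force: [0.2, -0.1, -2.2]
grip_width: 0.0599
grip_force: 25.0
```

```bash
python3 - <<'E'
from h import *
for i in range(10): 
    ctrl.camera("wrist"); print(ctrl.get_obs()["force"].round(2))
o=ctrl.get_obs(); print(o["ee_pos"],o["grip_width"],o["grip_force"])
E
```

```text
[ 0.44  0.36 -0.97]
[-0.2   0.23 -1.48]
[-0.22 -0.35 -1.81]
[ 0.41 -0.06 -2.15]
[-0.3   0.44 -0.98]
[ 0.76 -0.29 -1.56]
[ 0.17 -0.03 -0.9 ]
[ 0.73  0.68 -1.3 ]
[-0.24  0.43 -2.46]
[ 0.37 -0.18 -0.82]
[ 0.55913676 -0.03987787  0.06930619] 0.05995817918756759 24.99902884941548
```

The second weighs about 1.4 N, so it is the lighter one. I put it back and go to the heavier canister.

Emit:
{"fn": "servo_tool", "kwargs": {
  "plan": [
    [0,0,0,0.012,0,0,0],
    [0,0,0,0.011,0,0,0],
    [0,0,0,0.005,0,0,0],
    [0,0,0,0.001,0,0,0],
    [0,0,0,0,0,0,0],
    [100,0,0,0,0,0,0],
    [100,0,0,0,0,0,0],
    [100,0,0,0,0,0,0]
  ]
}}

```text
time_s: 19.25
ee_pos: [0.5593, -0.0399, 0.0404]
eef_rot: [3.141, -0.0, 1.506]
force: [0.4, -0.9, -1.0]
grip_width: 0.0861
grip_force: 0.0
```

Emit:
{"fn": "servo_tool", "kwargs": {
  "plan": [
    [100,0,0,0,0,0,0],
    [100,0,0,-0.03,0,0,0],
    [100,0,0,-0.04,0,0,0],
    [100,0,0,-0.03,0,0,0],
    [100,0.05,0,0,0,0,0],
    [100,0.05,0,0,0,0,0],
    [100,0,0,0,0,0,0],
    [100,0,0,0,0,0,0]
  ]
}}

```text
time_s: 20.25
ee_pos: [0.5656, 0.0595, 0.1404]
eef_rot: [-3.141, 0.0, 1.506]
force: [0.5, -0.1, -0.6]
grip_width: 0.094
grip_force: 0.0
```

```bash
python3 cans.py wrist; python3 -c "
from h import *
go(.574,.066,.039,1.506)
c=ctrl.camera('top'); save('top4',c['pixels'])"
```

```text
wrist [ 289  172   73   72 4105] 36.71059036254883 [0.5736 0.0673 0.091 ] [0.5736 0.0672 0.091 ] [ 0.0037 -0.0787]
wrist [290 289  48  11 334] 23.500099182128906 [ 0.5589 -0.0141  0.0859] [ 0.5591 -0.015   0.091 ] [-0.0054 -0.1617]
wrist [283 333  62  20 925] 30.50419807434082 [ 0.5562 -0.0576  0.091 ] [ 0.5569 -0.0501  0.091 ] [-0.0055 -0.1968]
wrist [258 370  30   9 125] 14.916534423828125 [ 0.509  -0.0979  0.0827] [ 0.5155 -0.0926  0.091 ] [-0.044 -0.242]
from [0.5657 0.059  0.1404] [-3.142  0.     1.505] t 20.3 turn -0.0008 shift [0.0075 0.0078 0.1014]
```

View pics/top4.png

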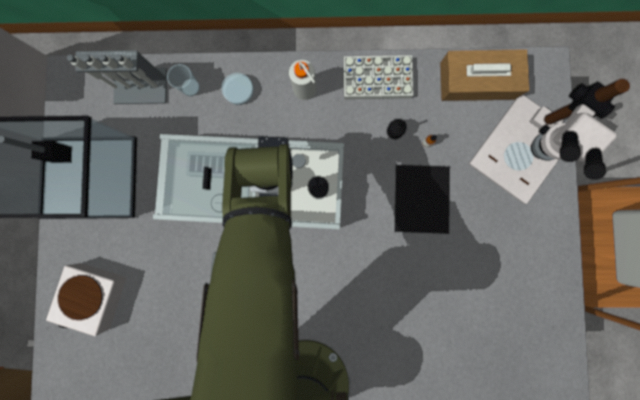

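The top view shows the lighter canister upright at (318,187), the pull at (207,178) with the cover open, and the bystanders in place. I grip the heavier one.

Emit:
{"fn": "servo_tool", "kwargs": {
  "plan": [
    [100,0.0082,0.0076,0,0,0,0],
    [100,0,0,0.03,0,0,0],
    [100,0,0,0.03,0,0,0],
    [100,0,0,0.04,0,0,0],
    [100,0,0,0,0,0,0],
    [0,0,0,0,0,0,0],
    [0,0,0,0,0,0,0],
    [0,0,0,0,0,0,0]
  ],
  "force": 30
}}

```text
time_s: 21.35
ee_pos: [0.5743, 0.0676, 0.0416]
eef_rot: [3.14, -0.0, 1.506]
force: [0.2, -0.7, -0.1]
grip_width: 0.067
grip_force: 0.0
```

Emit:
{"fn": "servo_tool", "kwargs": {
  "plan": [
    [0,0,0,0,0,0,0],
    [0,0,0,0,0,0,0],
    [0,0,0,-0.015,0,0,0],
    [0,0,0,-0.025,0,0,0],
    [0,0,0,-0.035,0,0,0],
    [0,0,0,-0.035,0,0,0],
    [0,0,0,-0.035,0,0,0],
    [0,0,0,-0.035,0,0,0]
  ]
}}

```text
time_s: 22.35
ee_pos: [0.5732, 0.0676, 0.222]
eef_rot: [-3.141, 0.0, 1.506]
force: [-0.4, -0.2, -2.8]
grip_width: 0.0603
grip_force: 30.0
```

```bash
python3 -c "
from h import *
print(ctrl.get_obs()['force'],ctrl.get_obs()['grip_force'],ctrl.get_obs()['grip_width'])
go(.5276,-.345,.145,1.506)"
```

```text
[-0.36637988 -0.15842582 -2.78242421] 29.998838044703007 0.060290494734945
from [0.5732 0.0676 0.222 ] [-3.141  0.     1.506] t 22.35 turn -0.0002 shift [-0.4147 -0.0188  0.077 ]
```

Emit:
{"fn": "servo_tool", "kwargs": {
  "plan": [
    [0,-0.02,0,0,0,0,0],
    [0,-0.035,-0.002,0,0,0,0],
    [0,-0.04,-0.002,0,0,0,0],
    [0,-0.04,-0.003,0,0,0,0],
    [0,-0.04,-0.003,0,0,0,0],
    [0,-0.04,-0.003,0,0,0,0],
    [0,-0.04,-0.003,0,0,0,0],
    [0,-0.04,-0.003,0,0,0,0]
  ]
}}

```text
time_s: 23.35
ee_pos: [0.5341, -0.2275, 0.2188]
eef_rot: [-3.139, -0.001, 1.505]
force: [0.1, -0.2, -3.0]
grip_width: 0.0607
grip_force: 30.0
```

Emit:
{"fn": "servo_tool", "kwargs": {
  "plan": [
    [0,-0.04,0,0,0,0,0],
    [0,-0.04,0,0,0,0,0],
    [0,-0.03,0,0.01,0,0,0],
    [0,-0.01,0,0.02,0,0,0],
    [0,0,0,0.025,0,0,0],
    [0,0,0,0.015,0,0,0],
    [0,0,0,0.006,0,0,0],
    [0,0,0,0,0,0,0]
  ]
}}

```text
time_s: 24.35
ee_pos: [0.528, -0.3451, 0.1445]
eef_rot: [-3.142, -0.0, 1.506]
force: [0.1, 0.9, -4.2]
grip_width: 0.0607
grip_force: 30.0
```

Emit:
{"fn": "servo_tool", "kwargs": {
  "plan": [
    [0,0,0,0,0,0,0],
    [0,0,0,0,0,0,0],
    [0,0,0,0,0,0,0],
    [0,0,0,0,0,0,0],
    [0,0,0,0,0,0,0],
    [0,0,0,0,0,0,0],
    [0,0,0,0,0,0,0],
    [0,0,0,0,0,0,0]
  ]
}}

```text
time_s: 25.35
ee_pos: [0.5279, -0.3453, 0.1444]
eef_rot: [-3.142, -0.0, 1.506]
force: [-0.8, 0.0, -3.6]
grip_width: 0.0604
grip_force: 30.0
```

```bash
python3 cans.py top; python3 -c "
from h import *
c=ctrl.camera('top'); t=c['pixels']; save('fin',np.vstack([t[90:290,120:520], ctrl.camera('side')['pixels'][80:350,100:500]]))
P=cloud(c); m=(t.max(2)<60)&(P[...,2]>.125)&(P[...,2]<.155)&(P[...,1]>.1)&(P[...,1]<.4)&(P[...,0]>.5)&(P[...,0]<.65); print('pull',P[m].mean(0),inbox(P[m].mean(0)))
print(ctrl.get_obs())"
```

```text
top [308 176  21  21 338] 10.657320976257324 [ 0.5591 -0.0421  0.0911] [ 0.5578 -0.0433  0.091 ] [-0.0049 -0.19  ]
pull [0.57985165 0.24860099 0.13890917] [-0.0018  0.1027]
{'time_s': 25.5, 'qpos': array([-6.37357361e-01,  5.30433377e-01,  1.34205860e+00,  7.22333475e-06,
        1.26911839e+00, -5.72358269e-01]), 'joint_vel': array([-0.00054106, -0.00029727, -0.00066594, -0.0002595 ,  0.00010951,
       -0.00201402]), 'tau': array([-2.61908761e-03, -6.73816895e+01, -3.60250461e+01,  4.41926450e-02,
        5.06592309e-02, -1.31649003e-04]), 'ee_pos': array([ 0.52788165, -0.34532362,  0.14445206]), 'eef_rot': array([-3.14158150e+00, -1.53936291e-05,  1.50579509e+00]), 'force': array([ 0.70921898, -0.00527965, -2.97338367]), 'moment': array([-0.06625012, -0.10719211,  0.03630731]), 'grip_force': 29.998633079230785, 'grip_width': 0.06058167153842165}
```

View pics/fin.png

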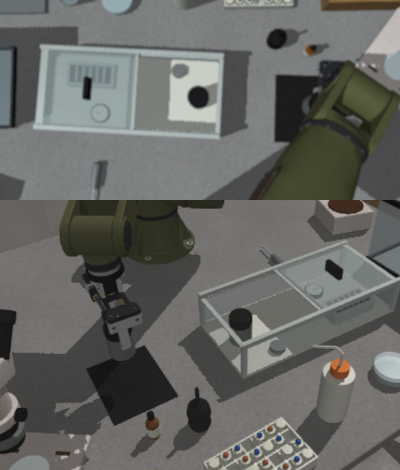

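The final picture shows the heavier canister held upright over the mat. The lighter one stands in the open part at (198,97), the cover pull is at its far stop (88,88), and no bystander has moved.

```bash
python3 -c "
from h import *
print(ctrl.hand_in())"
```

```text
the job is handed in; nothing more can be done
None
```

I handed the job in with the cover open, the lighter canister (about 1.4 N) standing on the floor of the open part, and the heavier one (about 3.3 N) held still and upright about 11 cm above the mat; no verdict came back.

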